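# Roll the glass billet onto the marver line

### The job

Press a fingertip (or both fingertips) on top of the lying sea-green glass billet and roll it across the metal marver plate until it rests squarely on the black line, lying along the line and centred over it, then take the fingers away. Only roll it under downward finger pressure, in as many strokes as you need: do not pick it up or stand it on end, and leave the paddle, tin, tray and mortar where they are.

Things in the scene. Friction and masses are not known exactly. Their poses are not given: they have to be found in the camera images.
- billet: Solid sea-green glass cylinder, 42 mm across, 110 mm long, 370 g, lying on the plate. Origin: its centre, 21 mm above the plate's top; x is its long axis. Starts within 4 degrees of parallel to the line, centre 60 to 95 mm to either side of it. It does not slip: under a pressing finger it rolls half as far as the finger moves, so the finger runs ahead of it; let go, it stops within a few mm.
- plate: Bare aluminium marver plate, 190 (x) by 300 mm (y). Origin: centre of its top, 24 mm above the work surface, on the middle of the black line; x runs along the line (190 mm long, 4 mm wide, flush), y across it, z up. On a springy white fibre pad (210 by 320 mm): pressed, it sinks level about 1 mm per 2.5 N, at most 6 mm, and rises again; it cannot shift sideways.
- paddle: Bystander: flat bronze shaping paddle with a dark wooden handle, 178 mm long, 44 mm wide, 8 mm thick (handle 12 mm), 250 g, lying on the plate on the other side of the line from the billet, roughly parallel to the line. Origin on its underside near the middle of its length; x points towards the blade.
- tin: Bystander: olive steel ammo tin with a toggle latch and a top handle, 280 by 145 mm, 192 mm high, standing left of the plate. Origin at the centre of its underside.
- tray: Bystander: round aluminium bead tray, 156 mm across, 18 mm high, with four sea-green glass marbles (17 mm) fixed in it, right of the plate. Origin at the centre of its underside.
- mortar: Bystander: white porcelain mortar, 116 mm across, 68 mm high, right of the plate and farther out. Origin at the centre of its underside.
Things that resemble listed ones, but are neither listed nor needed, are in the scene too. Of the things like the billet, leave any that is brown or orange; of the rest the larger one is meant.

How it is judged:
On the way:
1. the billet, turned by at least 0.5 rad, is rolling while a finger presses down on it (more than 4.8 N on the plate, own weight about 3.6 N) (angle between billet's own z axis and vertical above 0.5 rad and contact force between the fingers and billet above 0.5 N and contact force between billet and plate above 4.8 N and linear speed of billet above 0.004 m/s), for 0.1 s.
At the end, for the whole second after the job is handed in: The billet lies at rest on the plate, its centre within 7 mm of the line's middle measured across the line and within 45 mm along it, its axis within 0.12 rad (7 degrees) of the line, with the fingers clear of it (y of billet in the frame of plate between -0.007 and 0.007 m and x of billet in the frame of plate between -0.045 and 0.045 m and z of billet in the frame of plate between 0.018 and 0.024 m and angle between the x axis of billet and the x axis of plate, either way round below 0.12 rad and linear speed of billet below 0.01 m/s and angular speed of billet below 0.3 rad/s); the robot touches nothing.
It fails at once if the billet is lifted off the plate or carried (its centre more than 10 mm above its lying height) (z of billet in the frame of plate above 0.031 m).
It fails at once if the billet falls off the plate (z of billet in the frame of plate below 0.012 m).
It fails at once if a bystander (paddle, tin, tray or mortar) is moved by more than 15 mm (distance of any of paddle, tin, tray, mortar from where it was at the start of the episode above 0.015 m).
It also fails if it takes over 48 s, if anything falls off the work surface, if the arm or the gripper's body presses on something with over 40 N, if the wrist force passes 120 N, or if a joint passes its speed limit or range.

### The arm

A 6-joint arm with a two-finger parallel gripper is mounted at the origin on the work surface. World frame = base frame: x ahead of the robot, y to its left, z up, the work surface at z = 0. Lengths are in m, angles in rad, forces in N, time in s.
With the tool pointing down it reaches from about 0.35 to 0.95 m from the base axis. Payload 17.4 kg.
Tool frame: the origin (TCP) lies between the finger pads; the fingertips stand robot.tips_ahead ahead of it and the grasp point (between the pads) lies 5 mm behind it (robot.tips_ahead is the distance from the TCP to the fingertips, in m); x points along the fingers, y is the direction in which the jaws open and shut, and the axes are right-handed (so a half turn about x gives the same grasp; the last joint's range is limited). The gripper opens to 93 mm and grips with 3 to 60 N. Pads are 15 mm wide; open, the fingers measure 128 mm over their backs; the gripper's body (75 mm by 188 mm) begins 65 mm behind the grasp point.
Start: joints at [-1.209, 0.116, 1.442, -0, 1.584, -0.038], TCP at [0.263, -0.622, 0.193] pointing down, gripper open.
Joint ranges: [-2.83, 2.83], [-0.83, 2.19], [0.07, 2.5], [-1.14, 4.28], [0.01, 3], [-2.97, 2.97]. Speed limits (rad/s): [1.89, 1.89, 2.22, 3.14, 3.14, 3.14].

### API

Orientations are given as a unit quaternion [w, x, y, z].
In Python, from cell import robot gives the robot as it stands.
- The arm moves only by the tool arm_command, never from a script. Its argument "plan" is a list that holds one entry, the list of rows, each a list of 7 numbers: the shift along the tool's x, y, z each as a share of 0.3 m, from -1 to 1, then the turn, a rotation vector about the tool's x, y, z each as a share of pi rad, from -1 to 1, then the finger opening in mm, from 0 to 93. In form: [[[x, y, z, ax, ay, az, hand], ...]]. A call has 1 to 5 rows; each row is the pose to reach, as a shift and turn from the pose commanded when the call began, along the tool's axes at that moment, turning the shorter way round; what a row does not reach only later rows make up. A row lasts 1/12 s, in which the tool goes at most 41.7 mm and 7.16 degrees, less where a joint would pass 70% of its speed; a pose out of reach is approached as far as the arm can. A call with a number of a shift or a turn outside -1 to 1 is refused whole. A call with a gripper value outside its range is refused whole. The fingers move at their own pace and stop on an object; the grip force is fixed at half the most. Time passes only in rows, so rows that repeat a pose let the fingers close. It gives the time, the measured TCP pose, the force and the opening at its end, in the units of the state.
- robot.sense(): the state, without advancing time (a new reading comes with each control period).
- robot.camera(name): name is "side" or "top" or "wrist"; returns the picture (400x640x3 uint8, red, green, blue); there is no depth.
- robot.camera_info(name): a dict with "intrinsics" (3x3 intrinsics, pixels), "R" (3x3) and "t" (3): a world point X has camera coordinates R X + t. Camera axes: x right, y down, z forward; pixel columns grow to the right and rows downward; lengths in m; the calibration is good to about 2 mm. The wrist camera is an equidistant fisheye: a pixel r from the principal point sees the ray r / f radians off the axis. A picture is of the moment at which its call begins: read the wrist's pose just before it. camera_info takes no time and is no camera call; for the wrist camera it gives the pose at the moment of the call.
- robot.close_job(): hands the job in, once; it reports no verdict.
The state is a dict: "time_s": time; "qpos": joint angles; "joint_velocities": joint speeds; "joint_torque": joint torques, N m; "eef_pos": TCP position; "orientation": TCP orientation; "wrist_force": force on the tool from outside, world axes, zero at the start; "moment": the same for the moment, N m; "gripper_width": finger opening in m.
Only numpy, scipy, OpenCV 4.12 (cv2) and the standard library are available. Lean on these libraries where they do the work, as an engineer would, in place of code of your own. Each camera call takes 0.05 s, during which the arm holds its last target.

## Working session

There is one attempt and no reset: what is moved stays moved. The work goes in short steps, Python scripts to look and compute and a tool call to move; the robot and the scene stay as the last step left them, time stands still between calls to the robot, and variables do not carry over. Pictures are saved under pics/ and viewed, and the job is handed in when it is done.

Besides the shell and the picture viewer there is one more tool, called after ">>>" by a JSON object that holds its "fn" and its "kwargs", one argument or row to a line. arm_command: Moves the arm, as the interface text tells. Its arguments: {"type":"object","properties":{"plan":{"type":"array"}},"required":["plan"]}

```bash
ls; mkdir -p pics
python3 - <<'E'
from cell import robot
import cv2
print(robot.sense(), robot.tips_ahead)
for n in ("top","side","wrist"):
    i=robot.camera_info(n); print(n,i)
    cv2.imwrite(f"pics/a_{n}.png",robot.camera(n)[:,:,::-1])
E
```

```text
pics
{'time_s': 0.0, 'qpos': array([-1.20880865e+00,  1.16465798e-01,  1.44227391e+00, -3.93741806e-05,
        1.58399508e+00, -3.78292840e-02]), 'joint_velocities': array([ 0.00141031, -0.00066057,  0.00011316,  0.00041408,  0.00072377,
        0.00274226]), 'joint_torque': array([ 5.37863321e-03, -7.21262956e+01, -6.22609162e+01,  7.81659409e-02,
        2.37639510e-02, -5.07733955e-05]), 'eef_pos': array([ 0.26262072, -0.62155728,  0.19221344]), 'orientation': array([-0.14002055, -0.6929456 , -0.14081308,  0.6931034 ]), 'wrist_force': array([-0.37708215, -0.28708095,  0.30156844]), 'moment': array([ 0.00248551,  0.02482885, -0.0045511 ]), 'gripper_width': 0.09267489291147256} 0.014
top {'intrinsics': array([[420.73825395,   0.        , 321.69009457],
       [  0.        , 420.73825395, 197.92396645],
       [  0.        ,   0.        ,   1.        ]]), 'R': array([[ 0.00460672, -0.9999772 , -0.00493821],
       [-0.99215955, -0.00395384, -0.12491516],
       [ 0.12489279,  0.00547495, -0.99215514]]), 't': array([0.02551919, 0.5705102 , 1.06885789])}
side {'intrinsics': array([[480.17706367,   0.        , 316.46828544],
       [  0.        , 480.17706367, 201.10799901],
       [  0.        ,   0.        ,   1.        ]]), 'R': array([[-0.98289837, -0.18403604, -0.00644411],
       [-0.13260524,  0.73163124, -0.66867898],
       [ 0.12777575, -0.65638896, -0.7435233 ]]), 't': array([0.56295036, 0.08116123, 1.25507855])}
wrist {'intrinsics': array([[309.70691629,   0.        , 315.98656143],
       [  0.        , 309.70691629, 200.1986849 ],
       [  0.        ,   0.        ,   1.        ]]), 'R': array([[ 0.39032412, -0.92067663, -0.00127858],
       [-0.88833443, -0.37697666,  0.26220323],
       [-0.24188638, -0.10120844, -0.96501183]]), 't': array([-0.67431523, -0.03204494,  0.39007528])}
```

View pics/a_top.png

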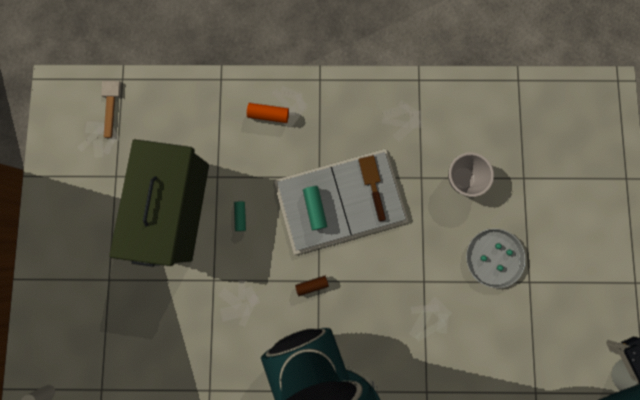

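View pics/a_side.png

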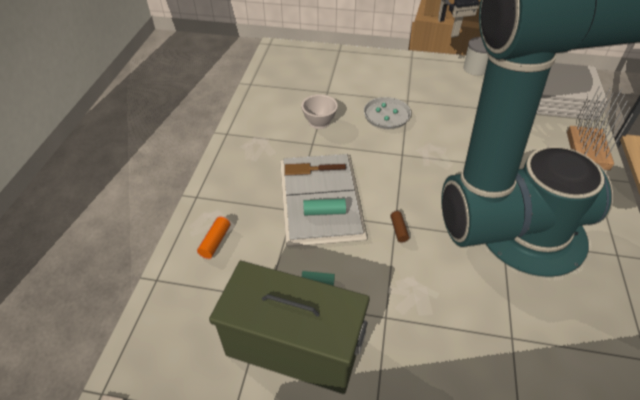

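View pics/a_wrist.png

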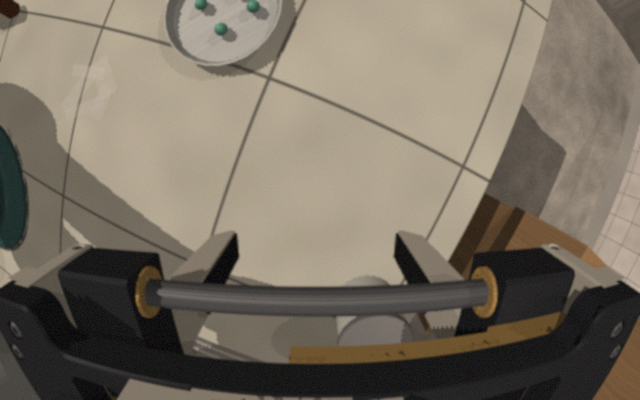

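Top view: the billet is at about (315,208), the line runs (333,167)–(352,234), and the paddle is at about (375,188). The smaller green one at (239,216) is a decoy. Next I'll measure these.

```bash
cat > h.py <<'E'
import numpy as np, cv2
from cell import robot
def rays(n,uv,info=None):
    i=info or robot.camera_info(n); K,R,t=i["intrinsics"],i["R"],i["t"]
    uv=np.atleast_2d(np.float64(uv)); d=np.c_[(uv[:,0]-K[0,2])/K[0,0],(uv[:,1]-K[1,2])/K[1,1]]
    if n=="wrist":
        r=np.linalg.norm(d,axis=1); d=np.c_[d*(np.sin(r)/r)[:,None],np.cos(r)]
    else: d=np.c_[d,np.ones(len(d))]
    return -R.T@t, d@R
def onz(n,uv,z,info=None):
    c,d=rays(n,uv,info); return c+d*((z-c[2])/d[:,2])[:,None]
def green(im,box,n=None):
    h=cv2.cvtColor(im,cv2.COLOR_RGB2HSV); m=cv2.inRange(h,(70,70,60),(95,255,255))
    M=np.zeros_like(m); x0,y0,x1,y1=box; M[y0:y1,x0:x1]=m[y0:y1,x0:x1]
    cs,_=cv2.findContours(M,cv2.RETR_EXTERNAL,cv2.CHAIN_APPROX_NONE); c=max(cs,key=cv2.contourArea)
    return c,cv2.minAreaRect(c)
def ends(rect):
    p=cv2.boxPoints(rect); 
    if np.linalg.norm(p[0]-p[1])<np.linalg.norm(p[1]-p[2]): return np.array([(p[0]+p[1])/2,(p[2]+p[3])/2])
    return np.array([(p[1]+p[2])/2,(p[3]+p[0])/2])
E
python3 - <<'E'
from h import *
for n,box,lb in (("top",(285,170,345,245),[(325,160),(362,240)]),("side",(295,190,352,222),[(288,183),(360,202)])):
    im=cv2.imread(f"pics/a_{n}.png")[:,:,::-1].copy()
    c,r=green(im,box); e=ends(r); E=onz(n,e,.045)
    print(n,r,"ends",E.round(4).tolist(),"c",E.mean(0),"len",np.linalg.norm(E[0]-E[1]),"ang",np.degrees(np.arctan2(*(E[0]-E[1])[[1,0]])))
    g=cv2.cvtColor(im,cv2.COLOR_RGB2GRAY)
    (x0,y0),(x1,y1)=lb; sub=g[y0:y1,x0:x1]
    cv2.imwrite(f"pics/c_{n}.png",cv2.resize(im[140:260,260:420,::-1] if n=="top" else im[140:260,260:420,::-1],None,fx=5,fy=5,interpolation=cv2.INTER_CUBIC))
E
```

```text
top ((314.01922607421875, 207.5961456298828), (43.14554977416992, 15.100942611694336), 78.69007110595703) ends [[0.5994, 0.0592, 0.045], [0.489, 0.0364, 0.045]] c [0.54420266 0.04779222 0.045     ] len 0.11262466685660218 ang 11.64468741934261
side ((324.474853515625, 206.3968963623047), (14.320905685424805, 41.2974967956543), 87.61405944824219) ends [[0.4894, 0.0348, 0.045], [0.5949, 0.06, 0.045]] c [0.54213332 0.04741726 0.045     ] len 0.10843998336418735 ang -166.54427550892686
```

View pics/c_top.png

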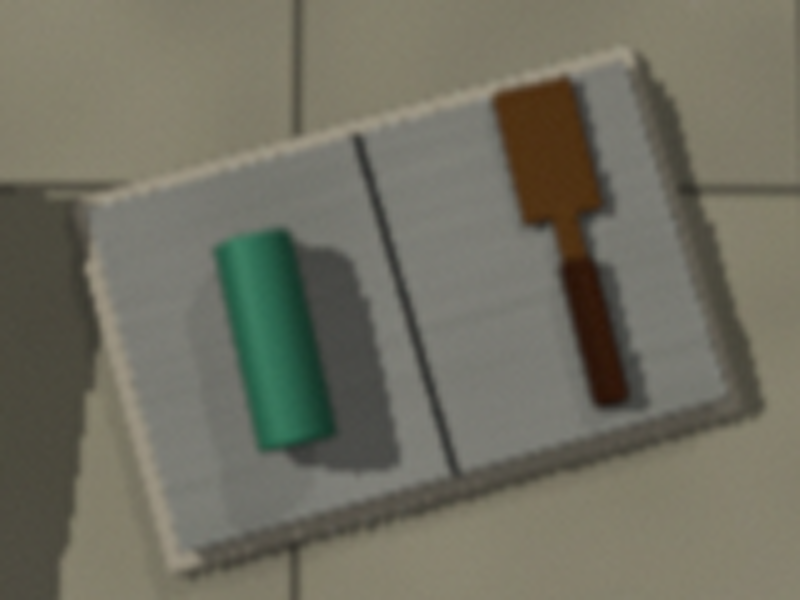

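View pics/c_side.png

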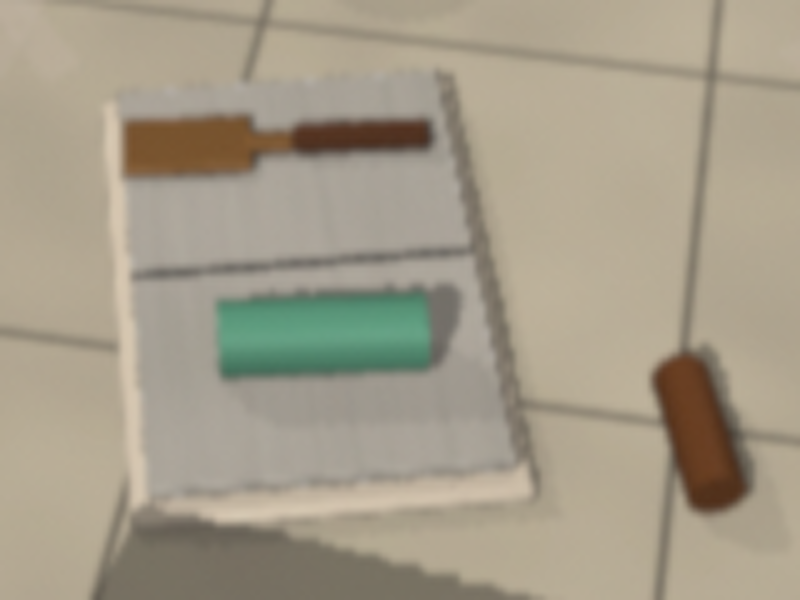

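The crops show line ends at (331.4,166.6)/(351.6,235.2) in top and (286.4,194.6)/(354,190) in side.

Run:
```python
from h import *
B=np.array([.5432,.0476])
for n,p in (("top",[(331.2,166.4),(351.4,235)]),("side",[(286.2,194.4),(353.8,189.8)])):
    L=onz(n,p,.024); L=L[np.argsort(-L[:,0])]
    d=(L[0]-L[1])[:2]; m=L.mean(0)[:2]; u=d/np.linalg.norm(d); v=np.array([-u[1],u[0]])
    print(n,L.round(4).tolist(),"len",np.linalg.norm(d),"mid",m,"yaw deg",np.degrees(np.arctan2(d[1],d[0])),"billet along/across",(B-m)@u,(B-m)@v)
# paddle points (top crop)
P=np.array([(495,97),(520,222),(565,260),(592,402)])/5+[260,140]-.4
pt=onz("top",P,.032)[:,:2]
print("paddle left edge across",[(float((q-m)@u),float((q-m)@v)) for q in pt])
```

```text
top [[0.6571, 0.003, 0.024], [0.4741, -0.0504, 0.024]] len 0.19057161091994482 mid [ 0.56562358 -0.02371075] yaw deg 16.2490254317803 billet along/across -0.001574206583780606 0.07473661776329514
side [[0.6562, 0.0048, 0.024], [0.4761, -0.0455, 0.024]] len 0.18702445712456933 mid [ 0.56614054 -0.02033987] yaw deg 15.579214610996898 billet along/across -0.003851068551028885 0.07160491019881962
paddle left edge across [(0.09233277021827883, -0.07717332068827315), (0.023998119137267706, -0.07139731686402176), (-0.0017940001534057955, -0.08867846067087778), (-0.07758453437946299, -0.08138451255814762)]
```

```bash
cat >> h.py <<'E'
from scipy.spatial.transform import Rotation as Ro
def pose():
    s=robot.sense(); q=s["orientation"]; return s,s["eef_pos"],Ro.from_quat([q[1],q[2],q[3],q[0]])
U=np.array([np.cos(np.radians(16)),np.sin(np.radians(16)),0]); M=np.array([.5658,-.0222,.024]); V=np.array([-U[1],U[0],0])
def target(pt,ydir):
    "print shift (share of .3) and rotvec (share of pi) to put TCP at pt, tool x down, tool y along ydir (mod 180)"
    s,p,R=pose(); x=np.array([0,0,-1.]); best=None
    for sg in (1,-1):
        y=sg*np.array(ydir)/np.linalg.norm(ydir); T=Ro.from_matrix(np.c_[x,y,np.cross(x,y)])
        print("shift",(R.inv().apply(pt-p)/.3).round(4),"rot",((R.inv()*T).as_rotvec()/np.pi).round(4))
def st():
    s,p,R=pose(); d=p-M
    print("t",round(s["time_s"],2),"tcp",p.round(4),"tip z over plate",round(p[2]-.014-.024,4),"along/across",round(d@U,4),round(d@V,4),"F",s["wrist_force"].round(2),"q",s["qpos"].round(2),"w",s["gripper_width"]); print(R.as_matrix().round(3).tolist())
E
python3 - <<'E'
from h import *
st()
a=np.radians(12.6); target(np.array([.543,.048,.19]),[-np.sin(a),np.cos(a),0])
print(onz("top",[(207,162),(180,265)],.19))
E
```

```text
t 0.15 tcp [ 0.2627 -0.6216  0.1924] tip z over plate 0.1544 along/across -0.4566 -0.4926 F [-0.53 -0.66  0.35] q [-1.21  0.12  1.44  0.    1.58 -0.04] w 0.09299085132326494
[[-0.0, 0.389, -0.921], [0.001, -0.921, -0.389], [-1.0, -0.001, -0.0]]
shift [ 0.0095 -1.6923 -1.7295] rot [-9.428e-01 -4.000e-04  0.000e+00]
shift [ 0.0095 -1.6923 -1.7295] rot [0.0572 0.     0.0003]
[[0.63264064 0.28944843 0.19      ]
 [0.39995665 0.34035162 0.19      ]]
```

>>> {"fn": "arm_command", "kwargs": {
  "plan": [
    [[-0.05,-0.95,-0.97,0.057,0,0,0],[-0.05,-0.95,-0.97,0.057,0,0,0],[-0.05,-0.95,-0.97,0.057,0,0,0],[-0.05,-0.95,-0.97,0.057,0,0,0],[-0.05,-0.95,-0.97,0.057,0,0,0]]
  ]
}}

```text
time_s: 0.57
eef_pos: [0.3432, -0.4278, 0.2004]
orientation: [-0.078, -0.703, -0.078, 0.703]
wrist_force: [0.2, -0.4, 0.1]
gripper_width: 0.0642
```

Run:
```python
from h import *
st()
a=np.radians(12.6); target(np.array([.543,.048,.19]),[-np.sin(a),np.cos(a),0])
```

```text
t 0.57 tcp [ 0.3432 -0.4278  0.2004] tip z over plate 0.1624 along/across -0.3258 -0.3286 F [ 0.15 -0.45  0.1 ] q [-0.94 -0.16  1.7   0.    1.6   0.41] w 0.06415935583428423
[[-0.0, 0.218, -0.976], [0.0, -0.976, -0.218], [-1.0, -0.0, 0.0]]
shift [ 0.0349 -1.4024 -0.9963] rot [-9.999e-01 -1.000e-04  0.000e+00]
shift [ 0.0349 -1.4024 -0.9963] rot [0.0001 0.     0.0001]
```

>>> {"fn": "arm_command", "kwargs": {
  "plan": [
    [[0,-0.95,-0.67,0,0,0,0],[0,-0.95,-0.67,0,0,0,0],[0,-0.95,-0.67,0,0,0,0],[0,-0.95,-0.67,0,0,0,0],[0,-0.95,-0.67,0,0,0,0]]
  ]
}}

```text
time_s: 0.98
eef_pos: [0.4231, -0.2353, 0.2006]
orientation: [0.078, 0.703, 0.078, -0.703]
wrist_force: [0.9, -0.0, -0.1]
gripper_width: 0.0313
```

>>> {"fn": "arm_command", "kwargs": {
  "plan": [
    [[0.1,-0.8,-0.55,0,0,0,0],[0.1,-0.8,-0.55,0,0,0,0],[0.1,-0.8,-0.55,0,0,0,0],[0.1,-0.8,-0.55,0,0,0,0],[0.1,-0.8,-0.55,0,0,0,0]]
  ]
}}

```text
time_s: 1.4
eef_pos: [0.5003, -0.0428, 0.1792]
orientation: [0.078, 0.703, 0.078, -0.703]
wrist_force: [0.7, -0.6, 0.3]
gripper_width: 0.0011
```

Run:
```python
from h import *
st()
a=np.radians(12.6); target(np.array([.5404,.0597,.09]),[-np.sin(a),np.cos(a),0])
```

```text
t 1.4 tcp [ 0.5003 -0.0428  0.1792] tip z over plate 0.1412 along/across -0.0686 -0.0018 F [ 0.65 -0.64  0.3 ] q [-0.14 -0.26  1.82 -0.    1.58  1.21] w 0.001052610526966693
[[0.001, 0.219, -0.976], [-0.0, -0.976, -0.219], [-1.0, 0.0, -0.0]]
shift [ 0.2973 -0.3042 -0.2051] rot [-9.997e-01  1.000e-04 -2.000e-04]
shift [ 0.2973 -0.3042 -0.2051] rot [ 0.0003 -0.0002 -0.0001]
```

>>> {"fn": "arm_command", "kwargs": {
  "plan": [
    [[0.1,-0.304,-0.205,0,0,0,0],[0.1,-0.304,-0.205,0,0,0,0],[0.1,-0.304,-0.205,0,0,0,0],[0.28,-0.304,-0.205,0,0,0,0],[0.28,-0.304,-0.205,0,0,0,0]]
  ]
}}

```text
time_s: 1.82
eef_pos: [0.5385, 0.0589, 0.0904]
orientation: [-0.079, -0.701, -0.079, 0.704]
wrist_force: [-0.1, -0.6, -1.7]
gripper_width: 0.0002
```

Run:
```python
from h import *
st()
a=np.radians(12.6); target(np.array([.5404,.0597,.08]),[-np.sin(a),np.cos(a),0])
for n in ("top","side","wrist"):
    im=robot.camera(n)[:,:,::-1]
    cv2.imwrite(f"pics/b_{n}.png",im if n=="wrist" else cv2.resize(im[120:260,240:440],None,fx=4,fy=4))
```

```text
t 1.82 tcp [0.5385 0.0589 0.0904] tip z over plate 0.0524 along/across -0.0039 0.0854 F [-0.13 -0.62 -1.73] q [ 0.06 -0.13  1.85  0.    1.42  1.41] w 0.0002449403788340734
[[-0.005, 0.221, -0.975], [-0.0, -0.975, -0.221], [-1.0, -0.001, 0.005]]
shift [ 0.0347 -0.0013 -0.007 ] rot [-9.989e-01 -4.000e-04  2.500e-03]
shift [ 0.0347 -0.0013 -0.007 ] rot [0.0011 0.0016 0.0003]
```

View pics/b_side.png

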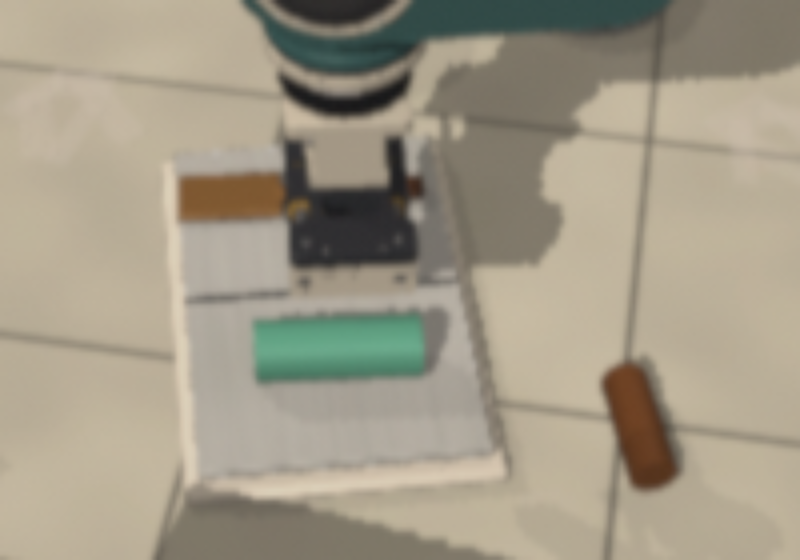

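View pics/b_wrist.png

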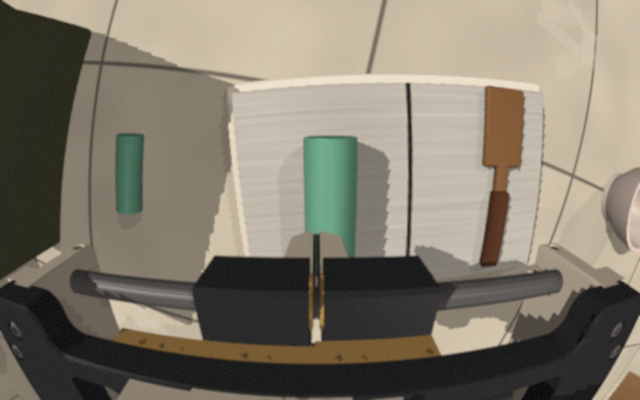

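Run:
```python
from h import *
s,p,R=pose()
for n in("side","top"):
    i=robot.camera_info(n)
    for q in (p,p+[0,0,-.014],p+[0,0,.07],p+[0,0,-.035]):
        c=i["R"]@q+i["t"]; uv=(i["intrinsics"]@c)[:2]/c[2]; print(n,q.round(3),uv.round(1),((uv-[240,120])*4).round())
```

```text
side [0.539 0.057 0.095] [325.  196.3] [340. 305.]
side [0.539 0.057 0.081] [325. 200.] [340. 320.]
side [0.539 0.057 0.165] [325.2 176.7] [341. 227.]
side [0.539 0.057 0.06 ] [324.9 205.4] [340. 342.]
top [0.539 0.057 0.095] [309.8 207.3] [279. 349.]
top [0.539 0.057 0.081] [310.  207.9] [280. 351.]
top [0.539 0.057 0.165] [308.8 204.2] [275. 337.]
top [0.539 0.057 0.06 ] [310.3 208.7] [281. 355.]
```

View pics/b_top.png

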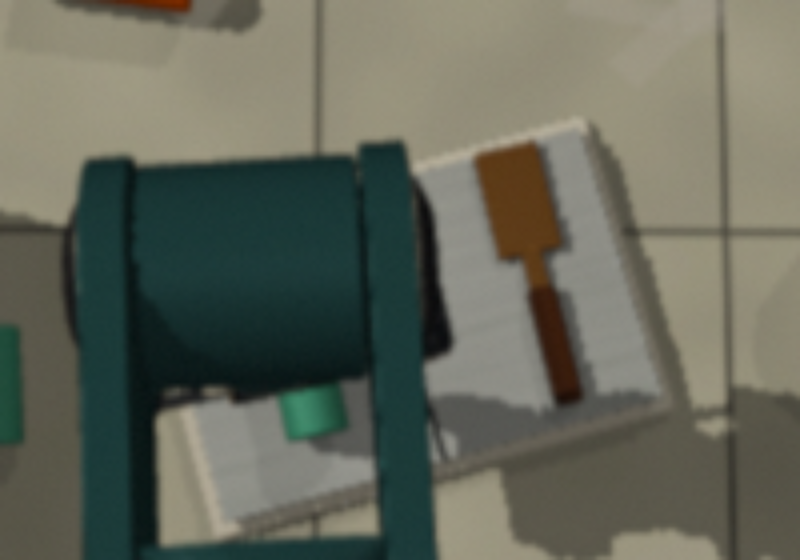

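Run:
```python
from h import *
st()
im=robot.camera("side")[:,:,::-1]
cv2.imwrite(f"pics/b2_side.png",cv2.resize(im[140:230,270:390],None,fx=6,fy=6,interpolation=cv2.INTER_NEAREST))
st()
```

```text
t 1.97 tcp [0.5394 0.0569 0.095 ] tip z over plate 0.057 along/across -0.0035 0.0833 F [ 0.39 -0.06  1.32] q [ 0.06 -0.13  1.85 -0.    1.43  1.41] w 0.00048123997099299863
[[-0.002, 0.218, -0.976], [-0.0, -0.976, -0.218], [-1.0, -0.0, 0.002]]
t 2.02 tcp [0.5402 0.0567 0.0965] tip z over plate 0.0585 along/across -0.0028 0.0829 F [-0.14 -0.59  0.28] q [ 0.06 -0.13  1.84 -0.    1.43  1.41] w 0.0006102594411011084
[[0.0, 0.218, -0.976], [-0.0, -0.976, -0.218], [-1.0, 0.0, -0.0]]
```

View pics/b2_side.png

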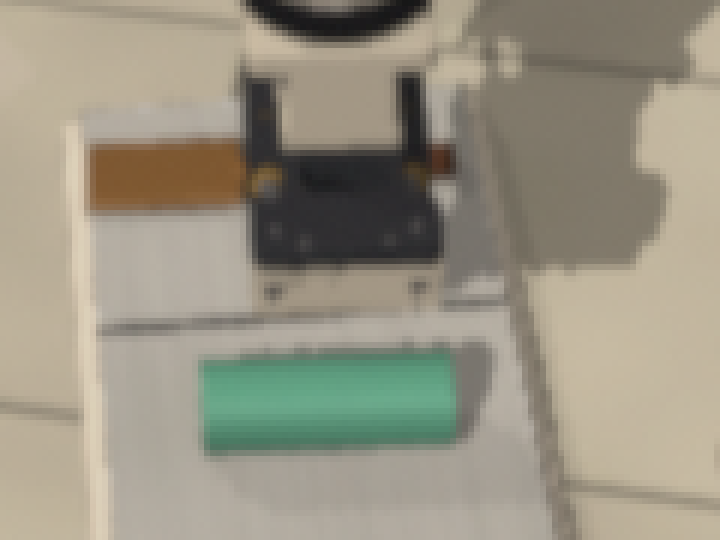

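>>> {"fn": "arm_command", "kwargs": {
  "plan": [
    [[0.04,-0.01,0,0,0,0,0],[0.05,-0.01,0,0,0,0,0],[0.055,-0.01,0,0,0,0,0],[0.06,-0.01,0,0,0,0,0],[0.06,-0.01,0,0,0,0,0]]
  ]
}}

```text
time_s: 2.43
eef_pos: [0.5395, 0.0602, 0.0773]
orientation: [0.078, 0.703, 0.078, -0.703]
wrist_force: [0.6, 0.5, 0.4]
gripper_width: 0.0006
```

Run:
```python
from h import *
st()
cv2.imwrite("pics/d_wrist.png",robot.camera("wrist")[:,:,::-1])
robot.camera("side")
st()
```

```text
t 2.43 tcp [0.5395 0.0602 0.0773] tip z over plate 0.0393 along/across -0.0026 0.0865 F [0.62 0.45 0.38] q [ 0.06 -0.12  1.87 -0.    1.39  1.41] w 0.0005972548635346806
[[0.0, 0.219, -0.976], [-0.0, -0.976, -0.219], [-1.0, 0.0, -0.0]]
t 2.53 tcp [0.5396 0.0603 0.0776] tip z over plate 0.0396 along/across -0.0024 0.0866 F [ 0.4   0.54 -0.54] q [ 0.06 -0.12  1.86 -0.    1.39  1.41] w 0.00086812688351697
[[0.0, 0.219, -0.976], [0.0, -0.976, -0.219], [-1.0, 0.0, -0.0]]
```

View pics/d_wrist.png

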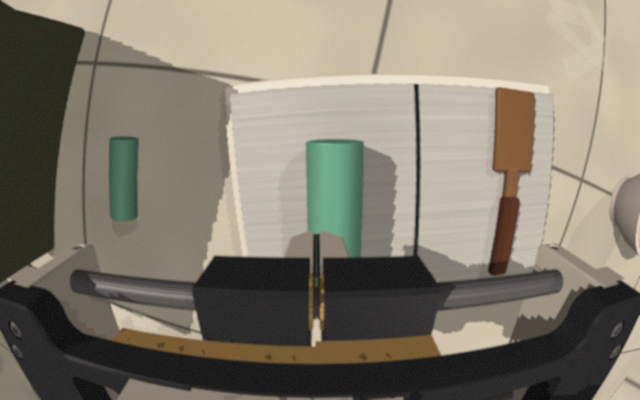

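>>> {"fn": "arm_command", "kwargs": {
  "plan": [
    [[0.004,0.004,0,0,0,0,0],[0.006,0.008,0,0,0,0,0],[0.008,0.008,0,0,0,0,0],[0.008,0.008,0,0,0,0,0]]
  ]
}}

```text
time_s: 2.87
eef_pos: [0.54, 0.058, 0.0747]
orientation: [-0.078, -0.703, -0.078, 0.703]
wrist_force: [-1.0, 0.3, -0.0]
gripper_width: 0.0002
```

Run:
```python
from h import *
st()
w=robot.camera("wrist")[:,:,::-1]; s=robot.camera("side")[:,:,::-1]; t=robot.camera("top")[:,:,::-1]
cv2.imwrite("pics/e_w.png",cv2.resize(w[130:280,240:400],None,fx=5,fy=4,interpolation=cv2.INTER_CUBIC))
cv2.imwrite("pics/e_s.png",cv2.resize(s[150:230,280:380],None,fx=7,fy=7,interpolation=cv2.INTER_CUBIC))
st()
```

```text
t 2.87 tcp [0.54   0.058  0.0747] tip z over plate 0.0367 along/across -0.0027 0.0842 F [-0.96  0.28 -0.04] q [ 0.06 -0.12  1.87 -0.    1.39  1.41] w 0.0002488349069702786
[[-0.0, 0.219, -0.976], [-0.0, -0.976, -0.219], [-1.0, -0.0, 0.0]]
t 3.02 tcp [0.54   0.0581 0.0749] tip z over plate 0.0369 along/across -0.0027 0.0843 F [-0.83  0.06 -0.12] q [ 0.06 -0.12  1.87  0.    1.39  1.41] w 0.000274673298375578
[[0.0, 0.219, -0.976], [0.0, -0.976, -0.219], [-1.0, -0.0, -0.0]]
```

View pics/e_w.png

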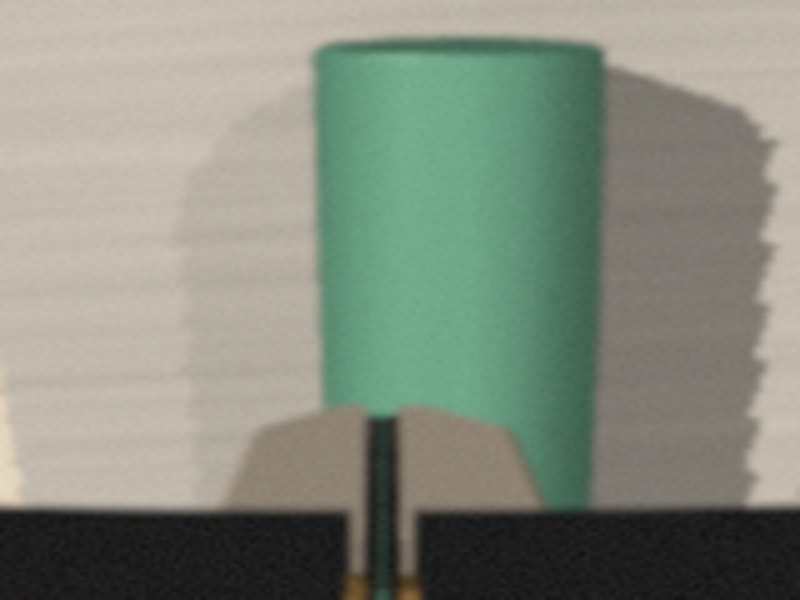

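View pics/e_s.png

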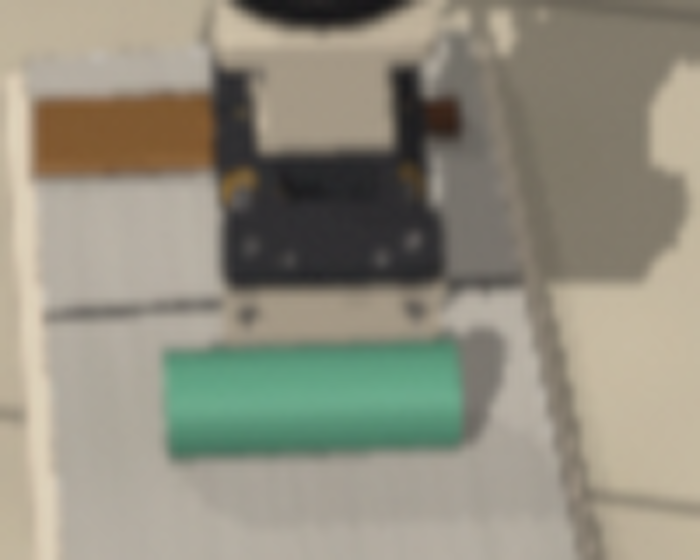

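>>> {"fn": "arm_command", "kwargs": {
  "plan": [
    [[-0.03,0,0,0,0,0,0],[-0.03,0.04,0,0,0,0,0],[-0.03,0.04,0,0,0,0,0],[-0.02,0.04,0,0,0,0,0],[-0.016,0.04,0,0,0,0,0]]
  ]
}}

```text
time_s: 3.43
eef_pos: [0.5425, 0.0462, 0.0792]
orientation: [-0.078, -0.703, -0.078, 0.703]
wrist_force: [-0.0, -0.2, -0.5]
gripper_width: 0.0005
```

>>> {"fn": "arm_command", "kwargs": {
  "plan": [
    [[0.004,0,0,0,0,0,0],[0.004,0,0,0,0,0,0],[0.008,0,0,0,0,0,0],[0.008,0,0,0,0,0,0]]
  ]
}}

```text
time_s: 3.77
eef_pos: [0.5425, 0.0465, 0.077]
orientation: [-0.078, -0.703, -0.078, 0.703]
wrist_force: [0.3, -0.0, 0.7]
gripper_width: 0.0005
```

Run:
```python
from h import *
st()
w=robot.camera("wrist")[:,:,::-1]
cv2.imwrite("pics/f_w.png",cv2.resize(w[130:280,240:400],None,fx=5,fy=4,interpolation=cv2.INTER_CUBIC))
st()
```

```text
t 3.77 tcp [0.5425 0.0465 0.077 ] tip z over plate 0.039 along/across -0.0034 0.0724 F [ 0.26 -0.02  0.73] q [ 0.04 -0.11  1.86  0.    1.39  1.39] w 0.0005347385819088196
[[-0.0, 0.219, -0.976], [0.0, -0.976, -0.219], [-1.0, -0.0, 0.0]]
t 3.82 tcp [0.5425 0.0465 0.0771] tip z over plate 0.0391 along/across -0.0034 0.0724 F [ 0.27  0.01 -0.62] q [ 0.04 -0.11  1.86  0.    1.39  1.39] w 0.0006710758713036925
[[-0.0, 0.219, -0.976], [0.0, -0.976, -0.219], [-1.0, -0.0, 0.0]]
```

View pics/f_w.png

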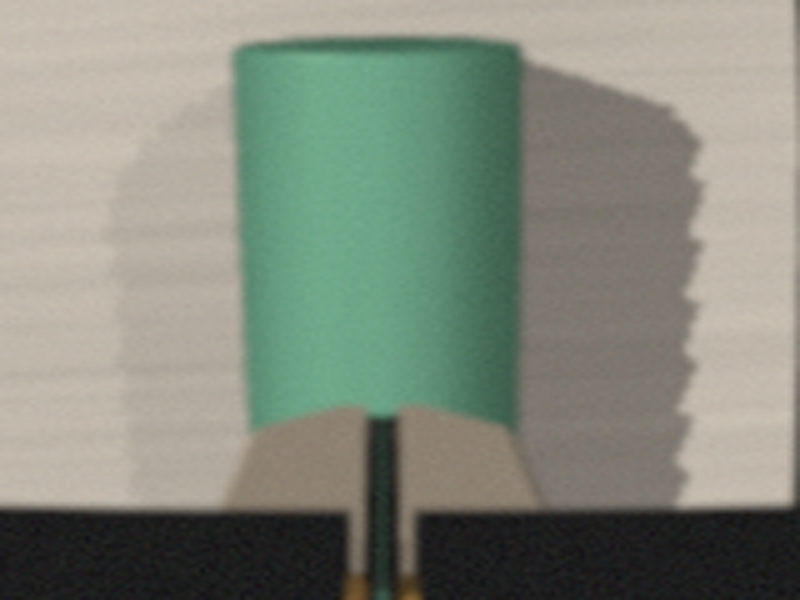

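>>> {"fn": "arm_command", "kwargs": {
  "plan": [
    [[0.004,0,0,0,0,0,0],[0.004,0,0,0,0,0,0],[0.004,0,0,0,0,0,0]]
  ]
}}

```text
time_s: 4.07
eef_pos: [0.5426, 0.0464, 0.076]
orientation: [-0.078, -0.703, -0.078, 0.703]
wrist_force: [-0.3, -0.2, 0.3]
gripper_width: 0.0006
```

>>> {"fn": "arm_command", "kwargs": {
  "plan": [
    [[0.004,0,0,0,0,0,0],[0.004,0,0,0,0,0,0],[0.004,0,0,0,0,0,0]]
  ]
}}

```text
time_s: 4.32
eef_pos: [0.5426, 0.0464, 0.0748]
orientation: [-0.078, -0.703, -0.078, 0.703]
wrist_force: [-0.2, 0.4, 0.6]
gripper_width: 0.0007
```

>>> {"fn": "arm_command", "kwargs": {
  "plan": [
    [[0.004,0,0,0,0,0,0],[0.004,0,0,0,0,0,0],[0.004,0,0,0,0,0,0]]
  ]
}}

```text
time_s: 4.57
eef_pos: [0.5426, 0.0464, 0.0736]
orientation: [-0.078, -0.703, -0.078, 0.703]
wrist_force: [0.8, 0.1, -0.2]
gripper_width: 0.0004
```

Run:
```python
from h import *
print(robot.tips_ahead,[a for a in dir(robot) if a[0]!='_'])
s=robot.camera("side")[:,:,::-1]; cv2.imwrite("pics/g_s.png",cv2.resize(s[150:230,280:380],None,fx=7,fy=7,interpolation=cv2.INTER_CUBIC))
c,r=green(s[:,:,::-1].copy(),(295,190,352,222)); print(r)
w=robot.camera("wrist")[:,:,::-1]
cv2.imwrite("pics/g_w.png",w)
i=robot.camera_info("wrist"); s,p,R=pose()
for q in ([.014,0,0],[.014,0,.0075],[.014,0,-.0075],[.014,.0175,-.0075],[0,0,0],[.014,.0175,.0075]):
    X=p+R.apply(q); c=i["R"]@X+i["t"]; th=np.arctan2(np.linalg.norm(c[:2]),c[2]); K=i["intrinsics"]
    print(q,(K[:2,2]+K[0,0]*th*c[:2]/np.linalg.norm(c[:2])).round(1))
```

```text
0.014 ['PlanningError', 'camera', 'camera_info', 'close_job', 'sense', 'tips_ahead']
((324.47601318359375, 206.40093994140625), (14.26859188079834, 41.286983489990234), 87.70938873291016)
[0.014, 0, 0] [316.2 222.5]
[0.014, 0, 0.0075] [316.2 232.4]
[0.014, 0, -0.0075] [316.2 212.3]
[0.014, 0.0175, -0.0075] [341.3 212.3]
[0, 0, 0] [316.2 229.5]
[0.014, 0.0175, 0.0075] [340.7 232.4]
```

View pics/g_w.png

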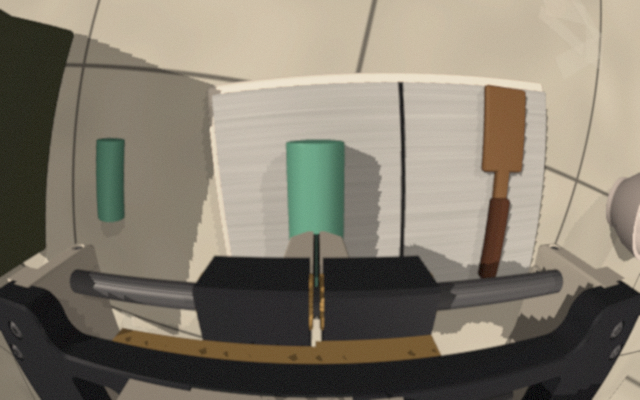

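View pics/g_s.png

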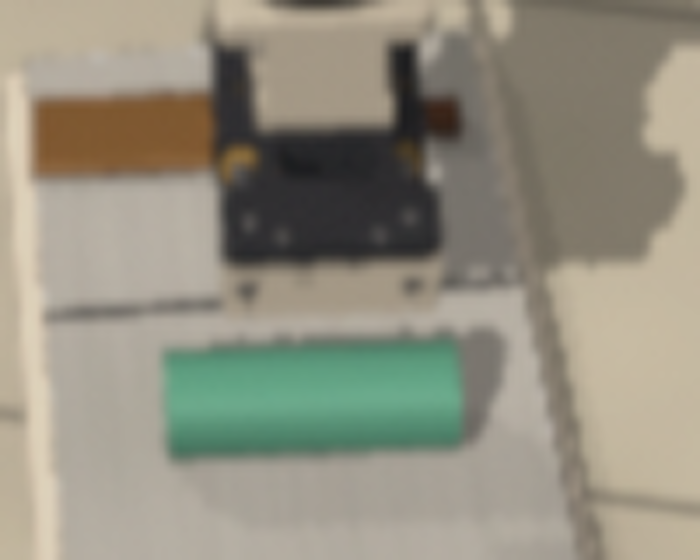

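Run:
```python
from h import *
i=robot.camera_info("wrist"); s,p,R=pose()
Rc=i["R"]@R.as_matrix(); C=R.inv().apply(-i["R"].T@i["t"]-p)
print("camera in tool",C); print("cam axes in tool",Rc.round(3).tolist())
im=cv2.imread("pics/a_wrist.png"); cv2.imwrite("pics/aw.png",cv2.resize(im[220:320,200:440],None,fx=3.3,fy=3.3,interpolation=cv2.INTER_CUBIC))
K=i["intrinsics"]
for uv in ((237,234),(397,234)):
    d=(np.array(uv)-K[:2,2])/K[0,0]; r=np.linalg.norm(d); d=np.r_[d*np.sin(r)/r,np.cos(r)]
    dt=Rc.T@d; lam=(np.sign(dt[1])*.0465-C[1])/dt[1]; print(uv,(C+lam*dt).round(4))
```

```text
camera in tool [-1.91665638e-01 -1.60349548e-04 -7.21257066e-02]
cam axes in tool [[0.0, 1.0, -0.001], [-0.262, 0.001, 0.965], [0.965, -0.0, 0.262]]
(237, 234) [-0.026  -0.0465 -0.0065]
(397, 234) [-0.0293  0.0465 -0.0079]
```

View pics/aw.png

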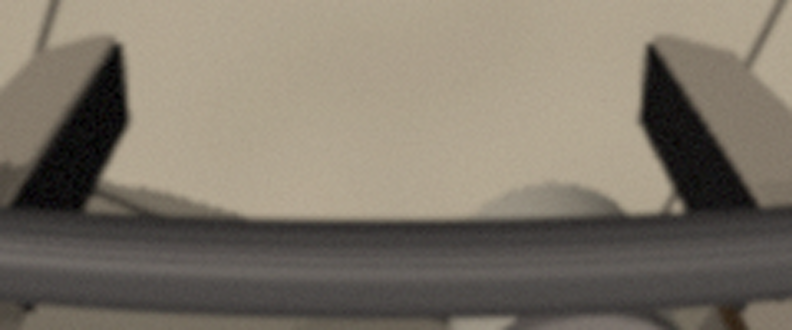

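Run:
```python
from h import *
i=robot.camera_info("wrist"); s,p,R=pose(); K=i["intrinsics"]
c,d=rays("wrist",[(316,232)]); dt=R.inv().apply(d)[0]; C=R.inv().apply(c-p)
for z in (-.0075,0): print((C+dt*((z-C[2])/dt[2])).round(4))
w=cv2.imread("pics/g_w.png")
# far line end ~(401,82), billet far end top corners (287,143),(344,143)
print(onz("wrist",[(401,82),(402,250)],.024), onz("wrist",[(315.5,143)],.06))
```

```text
[-0.0241 -0.0001 -0.0075]
[-0.0047 -0.0001  0.    ]
[[ 0.65741554  0.00403409  0.024     ]
 [ 0.52144752 -0.03549758  0.024     ]] [[0.5966814  0.05904121 0.06      ]]
```

Run:
```python
from h import *
i=robot.camera_info("wrist"); s,p,R=pose(); c0=R.inv().apply(-i["R"].T@i["t"]-p)
P=np.array([(647,45),(641,120),(755,205),(120,42),(128,120)])/3.3+[200,220]-.35
c,d=rays("wrist",P); dt=R.inv().apply(d)
for q,sg in zip(dt,(1,1,1,-1,-1)): print((c0+q*((sg*.0465-c0[1])/q[1])).round(4))
```

```text
[-0.0264  0.0465 -0.0072]
[-0.0273  0.0465  0.0071]
[-0.085   0.0465 -0.0082]
[-0.0278 -0.0465 -0.0082]
[-0.0274 -0.0465  0.0072]
```

The wrist view contradicts `robot.tips_ahead`. Triangulating the open fingertips (93 mm apart, 15 mm wide) puts the tips about 27 mm *behind* the reported TCP. World points cast from the same camera agree with the other views, and there was no contact force. Contact should therefore come at TCP z ≈ 0.039, so I'll descend gently and let the force confirm it.

>>> {"fn": "arm_command", "kwargs": {
  "plan": [
    [[0,-0.04,0,0,0,0,0],[0.05,-0.04,0,0,0,0,0],[0.08,-0.04,0,0,0,0,0],[0.09,-0.04,0,0,0,0,0],[0.095,-0.04,0,0,0,0,0]]
  ]
}}

```text
time_s: 5.08
eef_pos: [0.5395, 0.0583, 0.0444]
orientation: [-0.078, -0.702, -0.078, 0.703]
wrist_force: [0.1, -0.3, -0.4]
gripper_width: 0.0004
```

>>> {"fn": "arm_command", "kwargs": {
  "plan": [
    [[0.004,0,0,0,0,0,0],[0.008,0,0,0,0,0,0],[0.01,0,0,0,0,0,0]]
  ]
}}

```text
time_s: 5.33
eef_pos: [0.5402, 0.058, 0.0425]
orientation: [0.078, 0.703, 0.078, -0.703]
wrist_force: [-0.4, 0.1, -0.3]
gripper_width: 0.0007
```

>>> {"fn": "arm_command", "kwargs": {
  "plan": [
    [[0.004,0,0,0,0,0,0],[0.007,0,0,0,0,0,0],[0.007,0,0,0,0,0,0]]
  ]
}}

```text
time_s: 5.58
eef_pos: [0.54, 0.058, 0.04]
orientation: [-0.078, -0.703, -0.078, 0.703]
wrist_force: [-0.3, 0.1, -0.7]
gripper_width: 0.0004
```

>>> {"fn": "arm_command", "kwargs": {
  "plan": [
    [[0.004,0,0,0,0,0,0],[0.004,0,0,0,0,0,0],[0.004,0,0,0,0,0,0]]
  ]
}}

```text
time_s: 5.83
eef_pos: [0.5401, 0.0581, 0.0391]
orientation: [0.078, 0.703, 0.078, -0.703]
wrist_force: [-0.5, 0.9, 2.5]
gripper_width: 0.0003
```

>>> {"fn": "arm_command", "kwargs": {
  "plan": [
    [[0.004,0,0,0,0,0,0],[0.004,0,0,0,0,0,0],[0.004,0,0,0,0,0,0]]
  ]
}}

```text
time_s: 6.08
eef_pos: [0.5402, 0.0581, 0.0379]
orientation: [0.078, 0.703, 0.078, -0.703]
wrist_force: [-0.1, 0.2, 5.4]
gripper_width: 0.0005
```

>>> {"fn": "arm_command", "kwargs": {
  "plan": [
    [[0.004,0,0,0,0,0,0],[0.004,0,0,0,0,0,0],[0.004,0,0,0,0,0,0]]
  ]
}}

```text
time_s: 6.33
eef_pos: [0.5402, 0.0582, 0.0369]
orientation: [0.078, 0.703, 0.078, -0.703]
wrist_force: [-1.2, 0.6, 7.4]
gripper_width: 0.0006
```

Contact is at TCP z ≈ 0.040, as the camera predicted, and I'm now pressing with 7.4 N. Starting the first stroke.

>>> {"fn": "arm_command", "kwargs": {
  "plan": [
    [[0,0.02,0,0,0,0,0],[0,0.04,0,0,0,0,0],[0,0.06,0,0,0,0,0],[0,0.08,0,0,0,0,0],[0,0.08,0,0,0,0,0]]
  ]
}}

```text
time_s: 6.75
eef_pos: [0.5459, 0.0338, 0.0373]
orientation: [0.078, 0.703, 0.078, -0.702]
wrist_force: [-1.4, -0.2, 9.5]
gripper_width: 0.0005
```

Run:
```python
from h import *
st()
w=robot.camera("wrist")[:,:,::-1]
cv2.imwrite("pics/h_w.png",w)
st()
```

```text
t 6.75 tcp [0.5459 0.0338 0.0373] tip z over plate -0.0007 along/across -0.0037 0.0594 F [-1.4  -0.24  9.52] q [ 0.02 -0.08  1.9  -0.    1.32  1.37] w 0.0005336018411748446
[[0.001, 0.218, -0.976], [-0.0, -0.976, -0.218], [-1.0, 0.001, -0.001]]
t 6.8 tcp [0.5458 0.0342 0.0373] tip z over plate -0.0007 along/across -0.0036 0.0597 F [-1.35  0.21  8.9 ] q [ 0.02 -0.08  1.9  -0.    1.32  1.37] w 0.0004077874542715327
[[0.001, 0.218, -0.976], [-0.0, -0.976, -0.218], [-1.0, 0.0, -0.001]]
```

View pics/h_w.png

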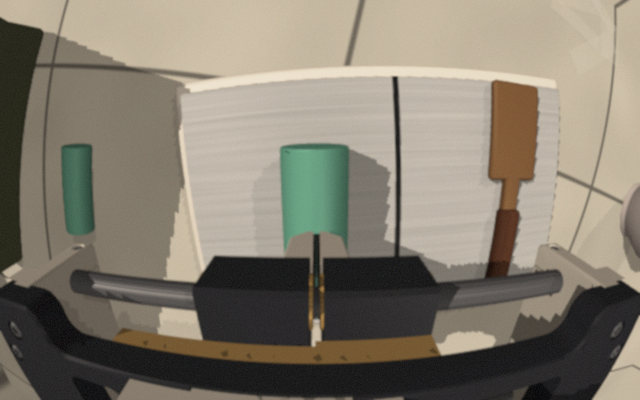

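>>> {"fn": "arm_command", "kwargs": {
  "plan": [
    [[0,0.02,0,0,0,0,0],[0,0.04,0,0,0,0,0],[0,0.06,0,0,0,0,0],[0,0.08,0,0,0,0,0],[0,0.08,0,0,0,0,0]]
  ]
}}

```text
time_s: 7.22
eef_pos: [0.5513, 0.0103, 0.0371]
orientation: [0.078, 0.703, 0.077, -0.702]
wrist_force: [2.3, -1.0, 5.4]
gripper_width: 0.0004
```

```bash
cat >> h.py <<'E'
def wmeas(name):
    i=robot.camera_info("wrist"); im=robot.camera("wrist"); cv2.imwrite(f"pics/{name}.png",im[:,:,::-1])
    h=cv2.cvtColor(im,cv2.COLOR_RGB2HSV); m=cv2.inRange(h,(70,70,60),(95,255,255)); m[:,:200]=0; m[228:]=0
    n,lab,stt,_=cv2.connectedComponentsWithStats(m); k=1+np.argmax(stt[1:,4]); m=lab==k
    rows=np.arange(stt[k,1]+8,min(228,stt[k,1]+80)); mid=[]
    for r in rows:
        c=np.flatnonzero(m[r]); mid.append(((c[0]+c[-1])/2,r))
    P=onz("wrist",mid,.044,i)[:,:2]
    g=im.max(2); L=[]
    for r in range(110,240):
        c0=360; seg=g[r,300:470].astype(int).copy(); seg[m[r,300:470]]=255
        c=np.flatnonzero(seg<60); 
        if len(c) and len(c)<12 and c[-1]-c[0]<12: L.append((300+c.mean(),r))
    if len(L)<20: print("line n",len(L)); Lq=None
    else: Lq=onz("wrist",L,.024,i)[:,:2]
    def fit(Q):
        vx,vy,x,y=cv2.fitLine(np.float32(Q),cv2.DIST_HUBER,0,.001,.001).ravel(); s=np.sign(vx); return np.array([x,y]),np.array([vx,vy])*s
    top=onz("wrist",[(np.mean(mid[0][0]),stt[k,1])],.06,i)[0,:2]
    b,bd=fit(P); cen=top-.055*bd
    o=cen-M[:2]; print("billet c",cen.round(4),"yaw",np.degrees(np.arctan2(bd[1],bd[0])).round(2),"along/across (fixed frame)",(o@U[:2]).round(4),((b+bd*((cen-b)@bd)-M[:2])@V[:2]).round(4))
    if Lq is not None:
        l,ld=fit(Lq); n=np.array([-ld[1],ld[0]]); print("line yaw",np.degrees(np.arctan2(ld[1],ld[0])).round(2),"n",len(L),"across of billet centre from line", ((b+bd*((cen-b)@bd)-l)@n).round(4))
E
python3 - <<'E'
from h import *
st(); wmeas("i_w")
E
```

```text
t 7.22 tcp [0.5513 0.0103 0.0371] tip z over plate -0.0009 along/across -0.0049 0.0353 F [ 2.28 -1.04  5.45] q [-0.03 -0.07  1.89 -0.    1.32  1.32] w 0.00043916429887499195
[[0.002, 0.218, -0.976], [-0.0, -0.976, -0.218], [-1.0, 0.001, -0.002]]
billet c [0.5512 0.0216] yaw 13.27 along/across (fixed frame) -0.0019 0.0474
line yaw 16.25 n 124 across of billet centre from line 0.0469
```

View pics/i_w.png

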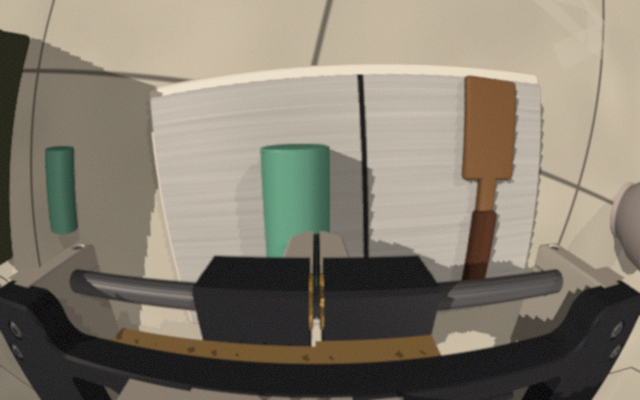

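>>> {"fn": "arm_command", "kwargs": {
  "plan": [
    [[-0.03,0,0,0,0,0,0],[-0.04,0,0,0,0,0,0],[-0.04,-0.04,0,0,0,0,0],[-0.04,-0.08,0,0,0,0,0],[-0.04,-0.08,0,0,0,0,0]]
  ]
}}

```text
time_s: 7.68
eef_pos: [0.5446, 0.0368, 0.0482]
orientation: [-0.078, -0.703, -0.078, 0.703]
wrist_force: [-0.7, -0.1, -0.0]
gripper_width: 0.0005
```

Run:
```python
from h import *
st(); wmeas("j_w");st()
```

```text
t 7.68 tcp [0.5446 0.0368 0.0482] tip z over plate 0.0102 along/across -0.0042 0.0625 F [-0.67 -0.13 -0.04] q [ 0.02 -0.09  1.89  0.    1.34  1.37] w 0.0004905325338523828
[[-0.0, 0.22, -0.975], [0.001, -0.975, -0.22], [-1.0, -0.001, 0.0]]
billet c [0.55   0.0247] yaw 13.13 along/across (fixed frame) -0.0023 0.0483
line yaw 16.28 n 125 across of billet centre from line 0.048
t 7.73 tcp [0.5448 0.0361 0.0482] tip z over plate 0.0102 along/across -0.0042 0.0618 F [-0.27 -0.72 -0.27] q [ 0.02 -0.09  1.89  0.    1.34  1.37] w 0.00030508743425654663
[[-0.0, 0.221, -0.975], [0.0, -0.975, -0.221], [-1.0, -0.0, 0.0]]
```

>>> {"fn": "arm_command", "kwargs": {
  "plan": [
    [[0.015,0.003,0,0,0,0,0],[0.025,0.003,0,0,0,0,0],[0.03,0.003,0,0,0,0,0],[0.037,0.003,0,0,0,0,0],[0.037,0.003,0,0,0,0,0]]
  ]
}}

```text
time_s: 8.15
eef_pos: [0.5454, 0.0336, 0.0372]
orientation: [-0.078, -0.703, -0.078, 0.703]
wrist_force: [-2.5, 0.3, 6.9]
gripper_width: 0.0004
```

>>> {"fn": "arm_command", "kwargs": {
  "plan": [
    [[0,0.02,0,0,0,0,0],[0,0.04,0,0,0,0,0],[0,0.06,0,0,0,0,0],[0,0.08,0,0,0,0,0],[0,0.1,0,0,0,0,0]]
  ]
}}

```text
time_s: 8.57
eef_pos: [0.5524, 0.004, 0.038]
orientation: [0.078, 0.703, 0.078, -0.703]
wrist_force: [-1.3, -0.7, 8.2]
gripper_width: 0.0005
```

>>> {"fn": "arm_command", "kwargs": {
  "plan": [
    [[0,0.02,0,0,0,0,0],[0,0.04,0,0,0,0,0],[0,0.06,0,0,0,0,0],[0,0.06,0,0,0,0,0],[0,0.06,0,0,0,0,0]]
  ]
}}

```text
time_s: 8.98
eef_pos: [0.5563, -0.0134, 0.0376]
orientation: [0.078, 0.703, 0.078, -0.703]
wrist_force: [1.8, -0.6, 5.3]
gripper_width: 0.0002
```

Run:
```python
from h import *
st(); wmeas("k_w")
```

```text
t 8.98 tcp [ 0.5563 -0.0134  0.0376] tip z over plate -0.0004 along/across -0.0067 0.0111 F [ 1.79 -0.61  5.34] q [-0.07 -0.06  1.87 -0.    1.32  1.28] w 0.00019202852827757458
[[0.001, 0.218, -0.976], [-0.0, -0.976, -0.218], [-1.0, 0.0, -0.001]]
billet c [ 0.5567 -0.0017] yaw 13.28 along/across (fixed frame) -0.0031 0.023
line yaw 16.27 n 121 across of billet centre from line 0.0229
```

>>> {"fn": "arm_command", "kwargs": {
  "plan": [
    [[-0.03,0,0,0,0,0,0],[-0.04,0,0,0,0,0,0],[-0.04,-0.04,0,0,0,0,0],[-0.04,-0.078,0,0,0,0,0],[-0.04,-0.078,0,0,0,0,0]]
  ]
}}

```text
time_s: 9.45
eef_pos: [0.5501, 0.0119, 0.0492]
orientation: [-0.078, -0.703, -0.079, 0.703]
wrist_force: [0.1, -0.4, 0.5]
gripper_width: 0.0005
```

Run:
```python
from h import *
wmeas("l_w");st()
```

```text
billet c [5.56e-01 2.00e-04] yaw 14.27 along/across (fixed frame) -0.0032 0.0236
line yaw 16.85 n 51 across of billet centre from line 0.024
t 9.5 tcp [0.5503 0.0112 0.0491] tip z over plate 0.0111 along/across -0.0056 0.0364 F [-0.92 -0.38 -0.16] q [-0.03 -0.08  1.88  0.    1.34  1.32] w 0.00021366729934279964
[[-0.0, 0.221, -0.975], [0.0, -0.975, -0.221], [-1.0, -0.0, 0.0]]
```

Remaining distance is 23.8 mm, so the finger has to travel about 47 mm.

>>> {"fn": "arm_command", "kwargs": {
  "plan": [
    [[0.015,0,0,0,0,0,0],[0.025,0,0,0,0,0,0],[0.033,0,0,0,0,0,0],[0.04,0,0,0,0,0,0],[0.04,0,0,0,0,0,0]]
  ]
}}

```text
time_s: 9.92
eef_pos: [0.5508, 0.0096, 0.0372]
orientation: [-0.078, -0.703, -0.078, 0.703]
wrist_force: [-2.4, -0.2, 7.3]
gripper_width: 0.0005
```

>>> {"fn": "arm_command", "kwargs": {
  "plan": [
    [[0,0.02,0,0,0,0,0],[0,0.04,0,0,0,0,0],[0,0.06,0,0,0,0,0],[0,0.08,0,0,0,0,0],[0,0.1,0,0,0,0,0]]
  ]
}}

```text
time_s: 10.33
eef_pos: [0.5578, -0.0201, 0.0379]
orientation: [0.078, 0.703, 0.078, -0.703]
wrist_force: [-1.4, -0.0, 7.5]
gripper_width: 0.0005
```

>>> {"fn": "arm_command", "kwargs": {
  "plan": [
    [[0,0.02,0,0,0,0,0],[0,0.04,0,0,0,0,0],[0,0.055,0,0,0,0,0],[0,0.055,0,0,0,0,0],[0,0.055,0,0,0,0,0]]
  ]
}}

```text
time_s: 10.75
eef_pos: [0.5614, -0.0359, 0.0376]
orientation: [0.078, 0.703, 0.078, -0.703]
wrist_force: [1.7, -0.6, 4.9]
gripper_width: 0.0004
```

Run:
```python
from h import *
st(); wmeas("m_w")
```

```text
t 10.75 tcp [ 0.5614 -0.0359  0.0376] tip z over plate -0.0004 along/across -0.008 -0.012 F [ 1.71 -0.57  4.93] q [-0.11 -0.04  1.86 -0.    1.32  1.24] w 0.00041560328709589297
[[0.001, 0.218, -0.976], [-0.0, -0.976, -0.218], [-1.0, 0.0, -0.001]]
line n 6
billet c [ 0.5628 -0.024 ] yaw 13.24 along/across (fixed frame) -0.0034 0.0002
```

View pics/m_w.png

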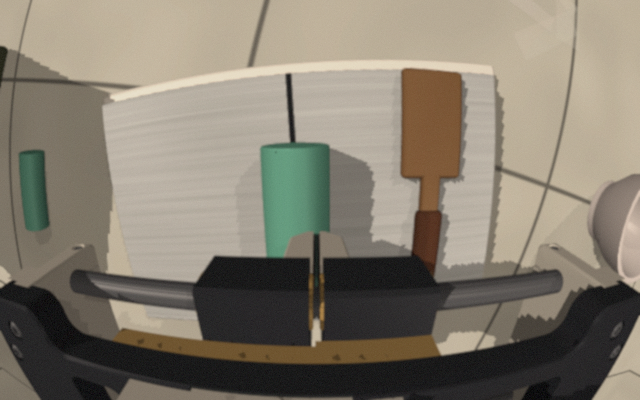

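>>> {"fn": "arm_command", "kwargs": {
  "plan": [
    [[-0.02,0,0,0,0,0,0],[-0.06,0,0,0,0,0,0],[-0.18,0,0,0,0,0,0],[-0.3,0,0,0,0,0,0],[-0.42,0,0,0,0,0,0]]
  ]
}}

```text
time_s: 11.22
eef_pos: [0.5604, -0.0353, 0.1655]
orientation: [-0.078, -0.703, -0.078, 0.703]
wrist_force: [0.4, 0.1, 1.2]
gripper_width: 0.0001
```

>>> {"fn": "arm_command", "kwargs": {
  "plan": [
    [[0,0.1,0.14,0,0,0,0],[0,0.2,0.28,0,0,0,0],[0,0.3,0.42,0,0,0,0],[0,0.45,0.5,0,0,0,0],[0,0.55,0.5,0,0,0,0]]
  ]
}}

```text
time_s: 11.63
eef_pos: [0.4518, -0.2082, 0.165]
orientation: [0.079, 0.703, 0.078, -0.702]
wrist_force: [1.3, -0.4, -0.3]
gripper_width: 0.0005
```

Run:
```python
from h import *
st()
for n in("top","side"):
    im=robot.camera(n)[:,:,::-1]; cv2.imwrite(f"pics/n_{n}.png",im); cv2.imwrite(f"pics/nc_{n}.png",cv2.resize(im[140:260,260:420],None,fx=5,fy=5,interpolation=cv2.INTER_CUBIC))
```

```text
t 11.63 tcp [ 0.4518 -0.2082  0.165 ] tip z over plate 0.127 along/across -0.1608 -0.1474 F [ 1.34 -0.38 -0.3 ] q [-0.48 -0.27  1.85  0.    1.56  0.87] w 0.0005415857177344209
[[0.001, 0.22, -0.975], [-0.001, -0.975, -0.22], [-1.0, 0.001, -0.001]]
```

View pics/nc_top.png

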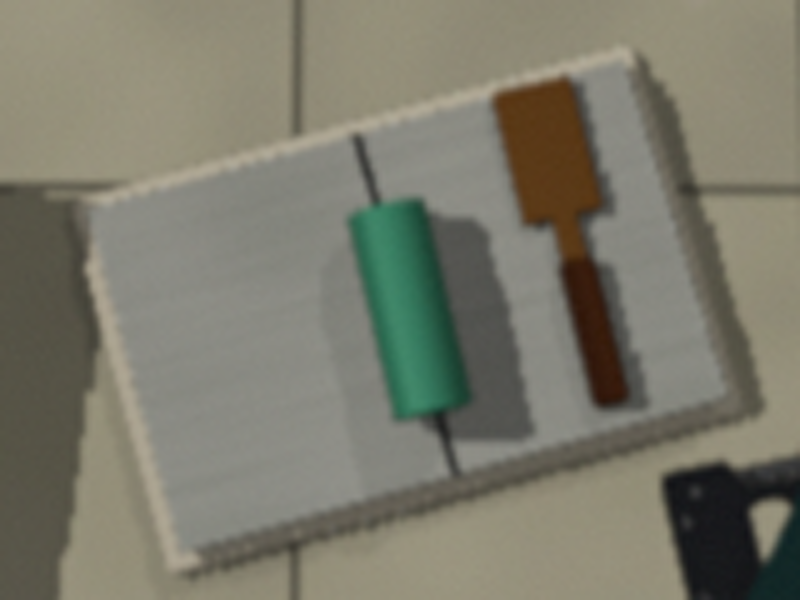

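View pics/nc_side.png

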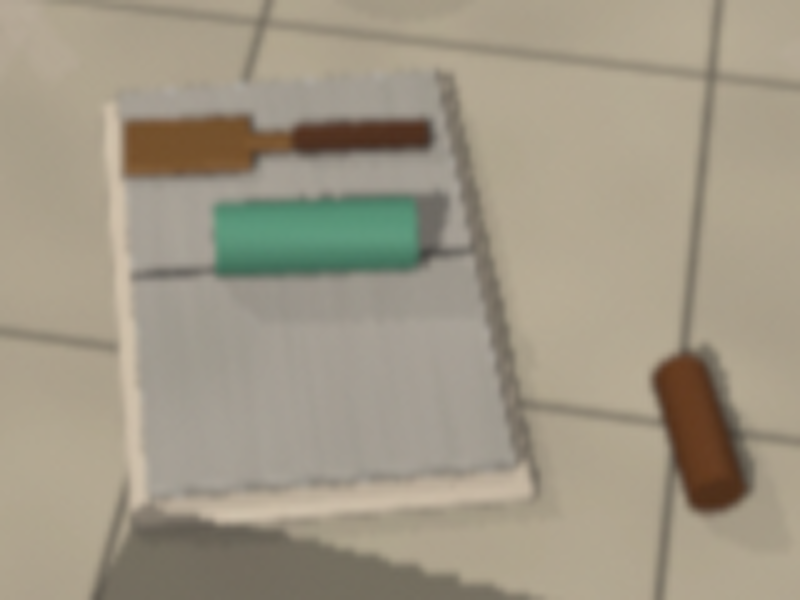

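Run:
```python
from h import *
for n,box,p in (("top",(325,170,360,230),[(331.2,166.4),(351.4,235)]),("side",(300,175,348,198),[(286.2,194.4),(353.8,189.8)])):
    im=cv2.imread(f"pics/n_{n}.png")[:,:,::-1].copy()
    c,r=green(im,box); E=onz(n,ends(r),.045)[:,:2]; E=E[np.argsort(-E[:,0])]; L=onz(n,p,.024)[:,:2]; L=L[np.argsort(-L[:,0])]
    u=L[0]-L[1]; u/=np.linalg.norm(u); v=np.array([-u[1],u[0]]); m=L.mean(0); o=E.mean(0)-m; e=E[0]-E[1]
    print(n,r,"along",(o@u).round(4),"across",(o@v).round(4),"len",np.linalg.norm(e).round(4),"dyaw deg",np.degrees(np.arctan2(e@v,e@u)).round(2))
wmeas("o_w"); st()
```

```text
top ((341.3219299316406, 200.9050750732422), (43.609619140625, 15.553315162658691), 76.4295654296875) along -0.0033 across 0.0016 len 0.114 dyaw deg -2.83
side ((322.9298400878906, 186.67579650878906), (13.56689167022705, 39.85514831542969), 87.79740142822266) along -0.0077 across 0.0001 len 0.1086 dyaw deg -2.28
line n 5
billet c [ 0.4138 -0.4228] yaw 22.88 along/across (fixed frame) -0.2566 -0.3521
t 11.78 tcp [ 0.453  -0.2097  0.1642] tip z over plate 0.1262 along/across -0.1601 -0.1491 F [-0.33 -0.47  0.26] q [-0.48 -0.27  1.85 -0.    1.56  0.87] w 0.00023637724213894924
[[0.0, 0.215, -0.977], [-0.0, -0.977, -0.215], [-1.0, 0.0, -0.0]]
```

View pics/o_w.png

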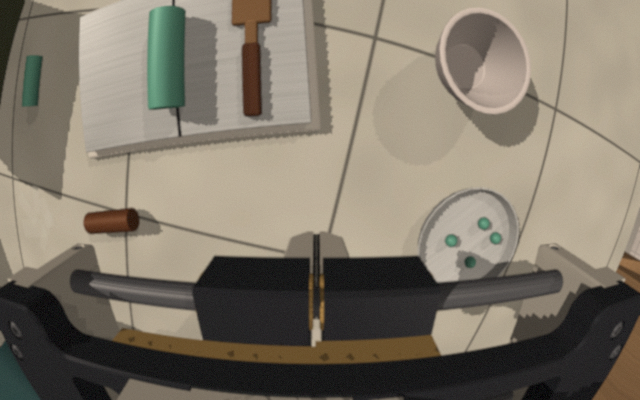

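The top and side views agree: the billet is 0–2 mm across the line and turned 2–3°. The last wrist number locked onto a marble in the tray, so I'm ignoring it. The arm is clear and still, so I'm handing in.

Run:
```python
from cell import robot
print(robot.close_job())
```

```text
the job is handed in; nothing more can be done
None
```

I rolled the sea-green billet about 73 mm onto the black line in three pressed strokes of the closed fingertips, at about 5–9 N. I then lifted the fingers away and handed the job in at about 12 s; no verdict was reported.

**Final position**

| View | Across the line | Along the line | Turned from the line |
|---|---|---|---|
| Top camera | 1.6 mm | −3 mm | −2.8° |
| Side camera | 0.1 mm | −8 mm | −2.3° |
| Allowed | ±7 mm | ±45 mm | ±7° |

In the pictures the paddle looks unmoved. I felt no contact with the tin, tray or mortar, but I did not measure any of the bystanders afterwards.

**Checks that disagreed**
- **Fingertip position:** `robot.tips_ahead` says the tips are 14 mm ahead of the TCP. The wrist camera put them about 27 mm behind it. My first presses, made using the stated value, touched nothing, and contact then came where the camera predicted (TCP z about 0.040 m).
- **Last wrist measurement:** the final automatic wrist reading locked onto a marble in the tray, so I ignored it and relied on the top and side views.

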